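# Leak-check a sealed can under the inspection lamp

### The arm

A 6-joint arm with a two-finger parallel gripper is mounted at the origin on the work surface. World frame = base frame: x ahead of the robot, y to its left, z up, the work surface at z = 0. Lengths are in mm, angles in rad, forces in N, time in s.
With the tool pointing down it reaches from about 300 to 775 mm from the base axis. Payload 14.6 kg.
Tool frame: the origin (TCP) lies midway between the tips of the shut fingers; the grasp point (between the pads) lies 19 mm behind it; y points along the fingers, z is the direction in which the jaws open and shut, and the axes are right-handed (so a half turn about y gives the same grasp; the last joint's range is limited). The gripper opens to 94 mm and grips with 3 to 60 N. Pads are 16 mm wide; open, the fingers measure 119 mm over their backs; the gripper's body (75 mm by 177 mm) begins 78 mm behind the grasp point.
Start: joints at [-1.314, 0.3, 1.521, -0, 1.321, -0.067], TCP at [174.987, -521.41, 205.446] pointing down, gripper open.
Joint ranges: [-3.03, 3.03], [-0.79, 2.21], [0.23, 2.52], [-1.04, 4.18], [0, 3.07], [-2.55, 2.55]. Speed limits (rad/s): [2.22, 2.22, 2.57, 3.14, 3.14, 3.14].

### API

Orientations are given as [roll, pitch, yaw] about the fixed x, y, z axes, in that order (R = Rz(yaw) Ry(pitch) Rx(roll)).
In Python, from cell import manip gives the robot as it stands.
- The arm moves only by the tool play_rows, never from a script. Its argument "series" is a list of rows, each a list of 3 entries, a list of its own where there are three numbers: the shift along the tool's x, y, z in m, then the turn about the tool's y in rad, then the closure, from 0 (fully open) to 1 (shut). In form: [[[dx, dy, dz], twist, grip], ...]. A call has 1 to 20 rows; each row is the pose to reach, as a shift and turn from the pose measured when the call began, along the tool's axes at that moment; what a row does not reach only later rows make up. A row lasts 1/10 s, in which the tool goes at most 50 mm and 8.59 degrees, less where a joint would pass 70% of its speed; a pose out of reach is approached as far as the arm can. A call with a gripper value outside its range is refused whole. The fingers move at their own pace and stop on an object; "squeeze" is the grip in N (left out, the last holds). Time passes only in rows, so rows that repeat a pose let the fingers close. It gives the time, the measured TCP pose, the force and the opening at its end, in the units of the state.
- manip.read_state(): the state, without advancing time (a new reading comes with each control period).
- manip.camera(name): name is "side" or "top"; returns the picture (384x512x3 uint8, red, green, blue); there is no depth.
- manip.camera_params(name): a dict with "K" (3x3 intrinsics, pixels), "dist_coeffs" ([k1, k2, p1, p2, k3] as OpenCV has them; the pictures are not rectified), "rvec" (rotation vector, rad) and "tvec" (3), from world to camera coordinates, as OpenCV has them. Camera axes: x right, y down, z forward; pixel columns grow to the right and rows downward; lengths in mm; the calibration is good to about 2 mm. A picture is of the moment at which its call begins. camera_params takes no time and is no camera call.
- manip.sign_off(): hands the job in, once; it reports no verdict.
The state is a dict: "clock": time; "joints": joint angles; "qd": joint speeds; "effort": joint torques, N m; "eef_pos": TCP position; "eef_rot": TCP orientation; "wrist_force": force on the tool from outside, world axes, zero at the start; "moment": the same for the moment, N m; "finger_gap": finger opening in mm.
Only numpy, scipy, OpenCV 4.12 (cv2) and the standard library are available. Lean on these libraries where they do the work, as an engineer would, in place of code of your own. Each camera call takes 0.05 s, during which the arm holds its last target. There are 200 camera calls.

### The job

Set up the leak check: bring the squat sealed can, kept upright, onto the round plate in front of the inspection hood so that it stands wholly on it; then press the nozzle cap of the fixed spray bottle fully down and let it spring back up; last, switch on the hood's lamp by pushing the bar under the hood's front lip all the way up from below. Leave everything else standing where it is.

Things in the scene. Friction and masses are not known exactly. Their poses are not given: they have to be found in the camera images.
- can_mid (a point): the squat sealed aluminium can with a pull tab, loose, 64 mm across, 62 mm high, 0.15 to 0.3 kg: its centre, half-way up (31 mm over the bench); z is its axis. It starts at the right, in one of three places that it shares with the open cup and the glass jar (70 and 66 mm across, 78 and 90 mm high)
- plate_mid (a point): centre of the round grey plate with a black rim, 120 mm across, flush with the bench (a can slides over its edge freely), 95 mm out in front of the hood's front lip
- hood: fixed white inspection hood: a level roof slab 180 (x) by 340 (y) by 25 mm thick, underside 235 mm and top 260 mm over the bench, on two 24 mm posts at x +60, y +-140 mm; all of the slab's front half overhangs, open in front. Origin on the bench under the slab's centre; -x is its front, towards the robot, so the front lip lies at x -90 mm. Turned up to 0.2 rad
- bar_under (a point): centre of the underside of the lamp switch: a black push bar 64 mm wide (hood's y) and 24 mm deep (hood's x) under the slab, its front face 6 mm and its centre 18 mm behind the lip. Off, its underside is 38 to 40 mm below the slab; pushed fully up, 26 mm below. A grey collar 14 mm high sits round it. Its place along the lip varies by 70 mm either way
- switch: the switch's fixed grey housing, 60 by 70 mm, on top of the slab (260 to 278 mm over the bench), straight above the bar. Origin on the slab's underside above the bar's centre, 18 mm behind the lip; axes as the hood's
- bar (a joint): how far the push bar is up, m: 0 down (off), 0.014 fully up (on, against its stop). It needs about 4 N, moves straight up and stays where it is left. Starts at 0 to 0.002
- cap_top (a point): centre of the flat top of the spray bottle's nozzle cap, a grey disc 46 mm across, 150 mm over the bench when up, with a short spout towards the plate. The white bottle, 68 mm across, is fixed to the bench by an 86 mm square foot, left of the plate
- cap (a joint): how far the nozzle cap is pressed down, m: 0 up, 0.010 fully down; spring, 2 N at first and 7 N at the bottom
- cup: bystander, loose: open white plastic can holder, 70 mm across, 78 mm high, origin under its centre
- jar: bystander, loose: clear glass jar with a metal cap, 66 mm across, 90 mm high, origin under its centre
- tallcan: bystander, loose: tall aluminium drink can, 66 mm across, 122 mm high, at the left, origin under its centre
- rearcan: bystander, loose: the same tall can, 122 mm high, standing under the hood at its right, origin under its centre
- bottle: bystander, loose: clear bottle, 68 mm across, 200 mm high, at the right rear, origin under its centre
- driver: bystander, loose: screwdriver lying on the bench at the right, about 200 mm long along its x axis, under 40 mm high
- lids: bystander, loose: stack of aluminium can ends, 66 mm across, 30 mm high, under the hood at its left, origin under its centre
Things that resemble listed ones, but are neither listed nor needed, are in the scene too. What is shaped like the part that bears can_mid but green is not meant.

How it is judged (in metres and radians):
On the way, in this order (a step that is already met when the one before it is completed fails the run):
1. the can stands upright, wholly on the plate (horizontal distance between can_mid and plate_mid below 0.028 m and height (world z) of can_mid below 0.037 m and angle between can_mid's own z axis and vertical below 0.1 rad), for 0.2 s.
2. the nozzle cap is pressed fully down (value of joint cap above 0.008 m), for 0.05 s.
3. the nozzle cap has sprung back up (value of joint cap below 0.002 m), for 0.1 s.
4. the lamp bar is pushed up (value of joint bar above 0.011 m), for 0.1 s.
At the end, for the whole second after the job is handed in: The can stands at rest and upright (within 0.1 rad) on the plate, its centre within 28 mm of the plate's centre; the nozzle cap is up again (under 2 mm down); the lamp bar is up (by over 11 mm) (all of step 1 and linear speed of can below 0.02 m/s and value of joint cap below 0.002 m and value of joint bar above 0.011 m); the robot touches nothing.
It fails at once if the can is tipped by more than 0.5 rad (angle between can_mid's own z axis and vertical above 0.5 rad).
It fails at once if a bystander is moved by more than 30 mm (distance of any of cup, jar, tallcan, rearcan, bottle, driver, lids from where it was at the start of the episode above 0.03 m).
It also fails if it takes over 64 s, if anything falls off the work surface, if the arm or the gripper's body presses on something with over 40 N, if the wrist force passes 120 N, or if a joint passes its speed limit or range.

## Working session

There is one attempt and no reset: what is moved stays moved. The work goes in short steps, Python scripts to look and compute and a tool call to move; the robot and the scene stay as the last step left them, time stands still between calls to the robot, and variables do not carry over. Pictures are saved under pics/ and viewed, about 8 in all and at most 12, crops included, and the job is handed in when it is done.

Besides the shell and the picture viewer there is one more tool, called by a JSON object that holds its "op" and its "data", one argument or row to a line. play_rows: Moves the arm, as the interface text tells. Its arguments: {"type":"object","properties":{"series":{"type":"array","items":{"type":"array"}},"squeeze":{"type":"number"}},"required":["series"]}

```bash
mkdir -p pics
cat > h.py <<'E'
import numpy as np, cv2
from cell import manip
from scipy.spatial.transform import Rotation as R
def P(n):
    p=manip.camera_params(n); return [np.array(p[k],float) for k in("K","dist_coeffs","rvec","tvec")]
def ray(n,uv):
    K,d,r,t=P(n); q=cv2.undistortPoints(np.array([[uv]],float),K,d)[0,0]
    M=cv2.Rodrigues(r)[0]; return (-M.T@t.ravel()), M.T@np.array([q[0],q[1],1.])
def onz(n,uv,z):
    c,v=ray(n,uv); return c+v*(z-c[2])/v[2]
def proj(n,X):
    K,d,r,t=P(n); return cv2.projectPoints(np.array(X,float).reshape(-1,1,3),r,t,K,d)[0][:,0]
def tri(a,b):
    c1,v1=ray("side",a);c2,v2=ray("top",b)
    s=np.linalg.lstsq(np.stack([v1,-v2],1),c2-c1,rcond=None)[0]
    p,q=c1+s[0]*v1,c2+s[1]*v2; return (p+q)/2,np.linalg.norm(p-q)
def snap(n,f):
    im=manip.camera(n); cv2.imwrite(f"pics/{f}.png",im[:,:,::-1]); return im
E
python3 - <<'E'
from h import *
for n in("side","top"):
    im=snap(n,n+"0"); cv2.imwrite(f"pics/{n}0b.png",cv2.resize(im[:,:,::-1],(800,600),interpolation=cv2.INTER_CUBIC)); print(n,ray(n,(256,192)))
print(manip.read_state())
E
```

```text
side (array([268.41588543, 796.26711132, 968.53199406]), array([ 0.22200928, -0.73259778, -0.644032  ]))
top (array([ 448.71918327,  -40.17332787, 1159.78855415]), array([ 0.09013604,  0.01388882, -0.99589529]))
{'clock': 0.1, 'joints': array([-1.31363851e+00,  3.00412797e-01,  1.52151237e+00,  1.39942032e-05,
        1.32066520e+00, -6.66027065e-02]), 'qd': array([ 0.00153943, -0.00032187, -0.00110269, -0.00013427,  0.00126114,
       -0.00139028]), 'effort': array([-1.76589194e-03, -5.32649624e+01, -3.53288019e+01,  7.08762067e-02,
        2.34931108e-02, -6.76391073e-05]), 'eef_pos': array([ 174.91594915, -521.20859881,  204.94736602]), 'eef_rot': array([-1.57179093e+00,  7.99265803e-05, -2.81783564e+00]), 'wrist_force': array([-0.01771056, -0.64213447,  0.02529916]), 'moment': array([0.03885965, 0.02978143, 0.03603923]), 'finger_gap': 93.8135025574066}
```

View pics/side0b.png

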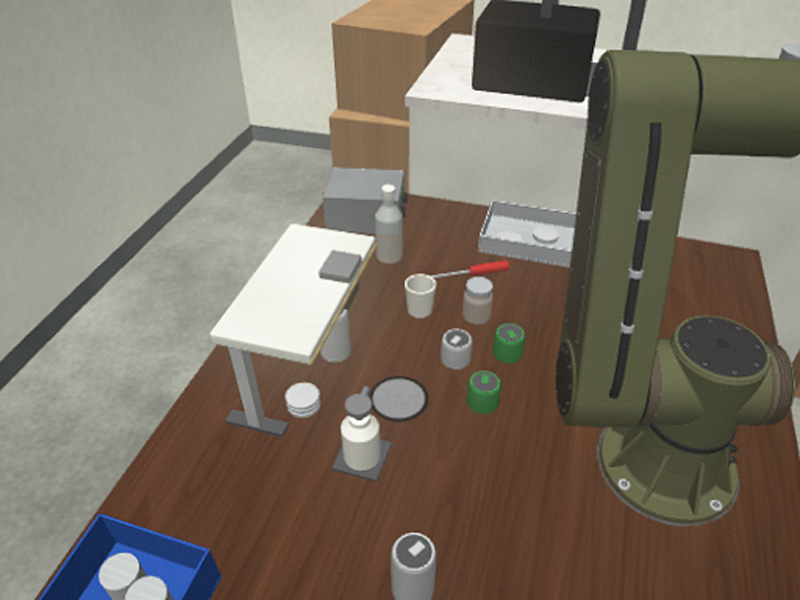

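View pics/top0b.png

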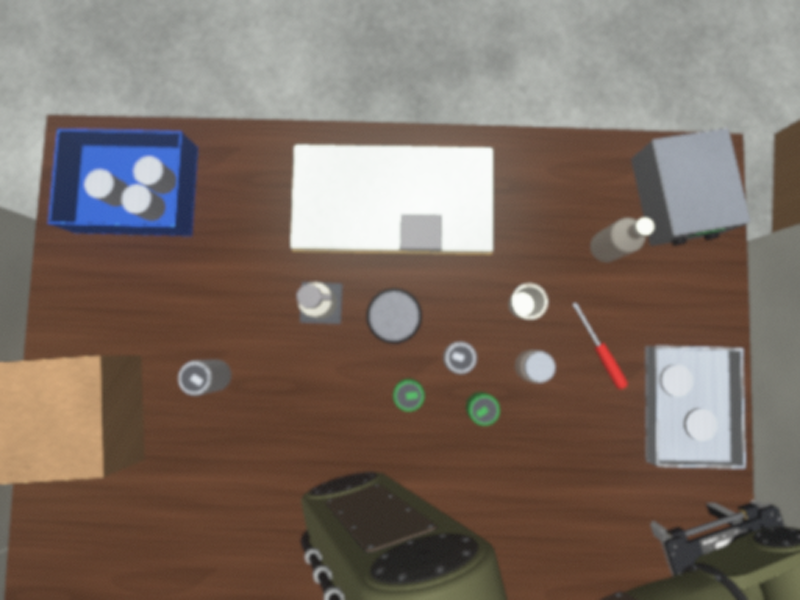

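The side view shows the squat silver can at (456,348) of the 800-px picture, the plate at (399,398), the nozzle cap at (358,405) and the switch housing at (341,265). In the top view they are at (460,357), (394,316), (314,295) and (421,232). The green decoys are at (409,396) and (484,410).

```bash
cat >> h.py <<'E'
def blob(im,uv,r,lo,hi):
    """centre/size of the largest HSV-masked contour near uv"""
    hsv=cv2.cvtColor(im,cv2.COLOR_RGB2HSV); m=cv2.inRange(hsv,np.array(lo),np.array(hi))
    w=np.zeros_like(m); cv2.circle(w,tuple(int(a) for a in uv),r,255,-1); m&=w
    cs=cv2.findContours(m,cv2.RETR_EXTERNAL,cv2.CHAIN_APPROX_NONE)[0]
    c=max(cs,key=cv2.contourArea); h=cv2.convexHull(c); return cv2.fitEllipse(h),cv2.minAreaRect(h)
E
python3 - <<'E'
from h import *
s=1.5625
t=cv2.imread("pics/top0.png")[:,:,::-1].copy(); sd=cv2.imread("pics/side0.png")[:,:,::-1].copy()
def go(n,im,name,uv,r,lo,hi,z):
    uv=(uv[0]/s,uv[1]/s); e,q=blob(im,uv,r,lo,hi); print(n,name,np.round(e[0],1),np.round(e[1],1),'->',onz(n,e[0],z).round(1)); return e,q
g=((0,0,85),(180,60,255))
go("top",t,"plate",(394,316),22,*g,0); go("top",t,"can",(460,357),16,*g,62)
go("top",t,"cap",(313,295),12,(0,0,90),(180,60,190),150)
go("side",sd,"plate",(399,398),22,*g,0); go("side",sd,"cap",(358,405),10,(0,0,60),(180,60,160),150)
for n,nm,uv in(("side","cantop",(457,340)),("top","cup",(529,302)),("top","jar",(539,367)),("top","tall",(195,378))):
    print(nm,onz(n,(uv[0]/s,uv[1]/s),{"cantop":62,"cup":78,"jar":90,"tall":122}[nm]).round(1))
e,q=go("top",t,"hood",(392,198),90,(0,0,200),(180,60,255),260)
c=np.array([onz("top",p,260) for p in cv2.boxPoints(q)]); print(c.round(1),c.mean(0))
e,q=go("top",t,"switch",(421,232),20,(0,0,100),(180,60,195),278)
print(np.array([onz("top",p,278) for p in cv2.boxPoints(q)]).round(1), [onz("top",p,278).round(0) for p in ((401/s,214/s),(441/s,215/s))],[onz("top",p,260).round(0) for p in((400/s,249/s),(441/s,250/s),(290/s,248/s),(494/s,251/s),(293/s,145/s),(494/s,148/s))])
E
```

```text
top plate [251.7 201.2] [32.7 33.8] -> [522.6 -10.6   0. ]
top can [294.3 228.5] [21.3 21.7] -> [ 436.8 -148.1   62. ]
top cap [200.4 187.9] [18.8 23.6] -> [547.3 136.3 150. ]
side plate [251.5 256.1] [28.5 39.7] -> [526.8  -4.8   0. ]
side cap [229.7 259.1] [17.9 19.3] -> [538.2 145.4 150. ]
cantop [ 432.1 -146.1   62. ]
cup [ 550.2 -282.4   78. ]
jar [ 422.3 -300.5   90. ]
tall [382.9 358.1 122. ]
top hood [255.9 126.2] [ 80.3 187.8] -> [704.5 -22.2 260. ]
[[ 612.   158.5  260. ]
 [ 791.2  165.5  260. ]
 [ 796.9 -176.3  260. ]
 [ 617.7 -176.6  260. ]] [704.44498083  -7.22586115 260.        ]
top switch [269.2 150.6] [30.4 40.3] -> [636.2 -58.6 278. ]
[[610.6 -17.7 278. ]
 [670.5 -17.8 278. ]
 [670.1 -97.7 278. ]
 [610.2 -97.1 278. ]] [array([671., -25., 278.]), array([671., -91., 278.])] [array([616., -25., 260.]), array([616., -94., 260.]), array([612., 159., 260.]), array([ 617., -182.,  260.]), array([791., 163., 260.]), array([ 795., -180.,  260.])]
```

{"op": "play_rows", "data": {
  "series": [
    [[-0.366, 0.05, -0.272], 0, 0],
    [[-0.366, 0.05, -0.272], 0, 0],
    [[-0.366, 0.05, -0.272], 0, 0],
    [[-0.366, 0.05, -0.272], 0, 0],
    [[-0.366, 0.05, -0.272], 0, 0],
    [[-0.366, 0.05, -0.272], 0, 0],
    [[-0.366, 0.05, -0.272], 0, 0],
    [[-0.366, 0.05, -0.272], 0, 0],
    [[-0.366, 0.05, -0.272], 0, 0],
    [[-0.366, 0.05, -0.272], 0, 0],
    [[-0.366, 0.05, -0.272], 0, 0],
    [[-0.366, 0.05, -0.272], 0, 0],
    [[-0.366, 0.05, -0.272], 0, 0],
    [[-0.366, 0.05, -0.272], 0, 0]
  ]
}}

```text
clock: 1.5
eef_pos: [434.9, -147.9, 155.4]
eef_rot: [-1.572, 0.0, -2.82]
wrist_force: [-0.5, -0.3, 0.3]
finger_gap: 93.7
```

Run:
```python
from h import *
a=snap("side","s1"); b=snap("top","t1")
c=np.hstack([cv2.resize(a[130:290,180:340],(400,400),interpolation=2),cv2.resize(b[140:300,190:350],(400,400),interpolation=2)])
cv2.imwrite("pics/v1.png",c[:,:,::-1])
st=manip.read_state(); print(st['eef_pos'],st['eef_rot'],st['joints'])
for X in([436,-147,62],[523,-9,0],[545,140,150],[633,-58,196]): print(X,[proj(n,X).round(1) for n in("side","top")])
```

```text
[ 435.05051136 -147.56950507  155.37395256] [-1.57166160e+00  1.81199397e-04 -2.81919953e+00] [-4.07228729e-01  1.49673979e-01  1.82798016e+00  8.33693791e-04
  1.16438035e+00  8.40844653e-01]
[436, -147, 62] [array([[291.4, 217.2]]), array([[293.9, 228.8]])]
[523, -9, 0] [array([[253. , 255.3]]), array([[251.2, 201. ]])]
[545, 140, 150] [array([[228., 257.]]), array([[199.1, 188.7]])]
[633, -58, 196] [array([[221.6, 191. ]]), array([[268.2, 157.8]])]
```

View pics/v1.png

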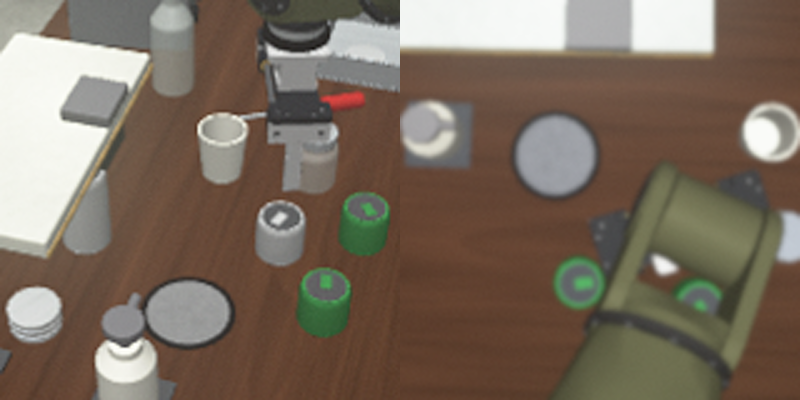

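The left half (side) shows the open gripper over the silver can, whose top is at crop (281,216), within 1 px of its predicted place. The right half (top) shows the wide dark gripper body sticking out on both sides of the wrist, so its shoulder can push the bar up later.

{"op": "play_rows", "data": {
  "series": [
    [[0, 0.04, 0], 0, 0],
    [[0, 0.08, 0], 0, 0],
    [[0, 0.11, 0], 0, 0],
    [[0, 0.13, 0], 0, 0],
    [[0, 0.137, 0], 0, 0],
    [[0, 0.137, 0], 0, 0],
    [[0, 0.137, 0], 0, 1],
    [[0, 0.137, 0], 0, 1],
    [[0, 0.137, 0], 0, 1],
    [[0, 0.137, 0], 0, 1],
    [[0, 0.137, 0], 0, 1],
    [[0, 0.137, 0], 0, 1],
    [[0, 0.137, 0], 0, 1],
    [[0, 0.137, 0], 0, 1],
    [[0, 0.137, 0], 0, 1]
  ],
  "squeeze": 20
}}

```text
clock: 3.1
eef_pos: [435.6, -147.8, 19.1]
eef_rot: [-1.57, 0.001, -2.819]
wrist_force: [-0.4, -1.5, 7.4]
finger_gap: 62.9
```

{"op": "play_rows", "data": {
  "series": [
    [[0, -0.03, 0], 0, 1],
    [[0, -0.07, 0], 0, 1],
    [[-0.02, -0.07, -0.016], -0.1, 1],
    [[-0.05, -0.07, -0.04], -0.2, 1],
    [[-0.08, -0.07, -0.065], -0.35, 1],
    [[-0.11, -0.07, -0.09], -0.5, 1],
    [[-0.127, -0.07, -0.104], -0.6, 1],
    [[-0.127, -0.07, -0.104], -0.6, 1],
    [[-0.127, -0.04, -0.104], -0.6, 1],
    [[-0.127, -0.02, -0.104], -0.6, 1],
    [[-0.127, -0.02, -0.104], -0.6, 1],
    [[-0.127, -0.02, -0.104], -0.6, 1]
  ]
}}

```text
clock: 4.3
eef_pos: [522.9, -9.4, 39.5]
eef_rot: [-1.57, 0.001, -2.221]
wrist_force: [-0.1, -0.2, -2.7]
finger_gap: 63.0
```

Run:
```python
from h import *
a=snap("side","s2"); b=snap("top","t2")
c=np.hstack([cv2.resize(a[180:300,190:310],(400,400),interpolation=2),cv2.resize(b[140:260,190:310],(400,400),interpolation=2)])
cv2.imwrite("pics/v2.png",c[:,:,::-1])
st=manip.read_state(); print(st['eef_pos'],st['eef_rot'],st['wrist_force'])
```

```text
[523.59410606  -9.25410241  40.35089851] [-1.56837066e+00  1.69264365e-03 -2.21993215e+00] [-0.11749511 -0.30445439 -2.66435023]
```

View pics/v2.png

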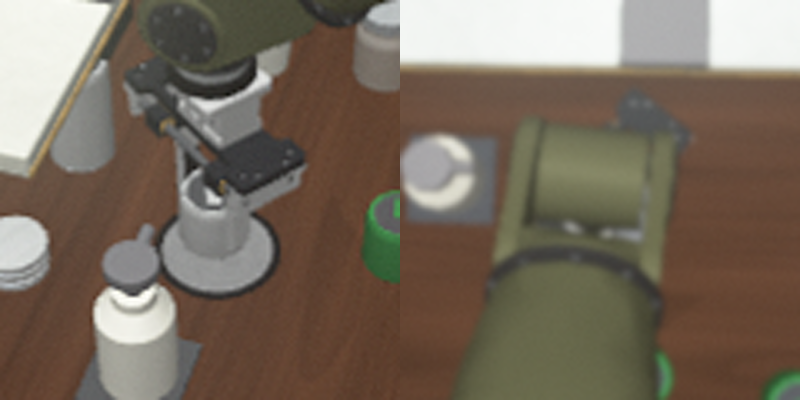

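The left half shows the can held upright over the plate at crop (215,215), and the gripper body is a plate with flat shoulders beyond a narrower wrist. Its near end corner is at crop (302,155) and its far corner at (125,75). The top half shows its +x end at (622–690,95–140), close to the lip.

{"op": "play_rows", "data": {
  "series": [
    [[0, 0.01, 0], 0, 1],
    [[0, 0.018, 0], 0, 1],
    [[0, 0.021, 0], 0, 1],
    [[0, 0.021, 0], 0, 1],
    [[0, 0.021, 0], 0, 1],
    [[0, 0.021, 0], 0, 0],
    [[0, 0.021, 0], 0, 0],
    [[0, 0.021, 0], 0, 0],
    [[0, 0.021, 0], 0, 0],
    [[0, 0.021, 0], 0, 0],
    [[0, 0.0, 0], 0, 0],
    [[0, -0.03, 0], 0, 0],
    [[0, -0.03, 0], 0, 0],
    [[0.02, -0.04, -0.028], 0, 0],
    [[0.042, -0.05, -0.056], 0, 0],
    [[0.042, -0.09, -0.056], 0, 0],
    [[0.042, -0.13, -0.056], 0.14, 0],
    [[0.042, -0.15, -0.056], 0.28, 0],
    [[0.042, -0.15, -0.056], 0.42, 0.5],
    [[0.042, -0.15, -0.056], 0.56, 1]
  ]
}}

```text
clock: 6.4
eef_pos: [453.3, -8.9, 190.4]
eef_rot: [-1.569, 0.004, -2.786]
wrist_force: [0.9, 0.0, -0.7]
finger_gap: 81.4
```

Run:
```python
from h import *
from scipy.optimize import minimize_scalar
# shoulder height from frame s2 (TCP z 40.35, axis 523,-9)
for px,xy in(((227.5,202.5),(616,-33)),((280.6,226.5),(430,15)),((260.5,238.5),(475,74))):
    f=lambda z:np.linalg.norm(proj("side",[*xy,z])[0]-px); r=minimize_scalar(f,bounds=(80,300),method="bounded"); print("corner z-TCP",r.x-40.3,"px err",r.fun)
for px in((256.6,168.5),(277,181.1)): print("top",[onz("top",px,z)[:2].round(0) for z in(140,170,200)])
a=snap("side","s3"); b=snap("top","t3")
c=np.hstack([cv2.resize(a[170:290,190:310],(400,400),interpolation=2),cv2.resize(b[140:260,160:280],(400,400),interpolation=2)])
cv2.imwrite("pics/v3.png",c[:,:,::-1])
st=manip.read_state(); print(st['eef_pos'],st['eef_rot'],st['finger_gap'])
```

```text
corner z-TCP 135.31235159101038 px err 2.9768611042836346
corner z-TCP 135.57626713211556 px err 1.8069565677385893
corner z-TCP 134.5135153225698 px err 0.10358296861606563
top [array([611., -26.]), array([606., -26.]), array([601., -26.])]
top [array([575., -87.]), array([571., -85.]), array([568., -84.])]
[453.04656338  -8.83287935 189.78808607] [-1.56973410e+00  2.50808146e-03 -2.78230489e+00] 73.33495348204295
```

View pics/v3.png

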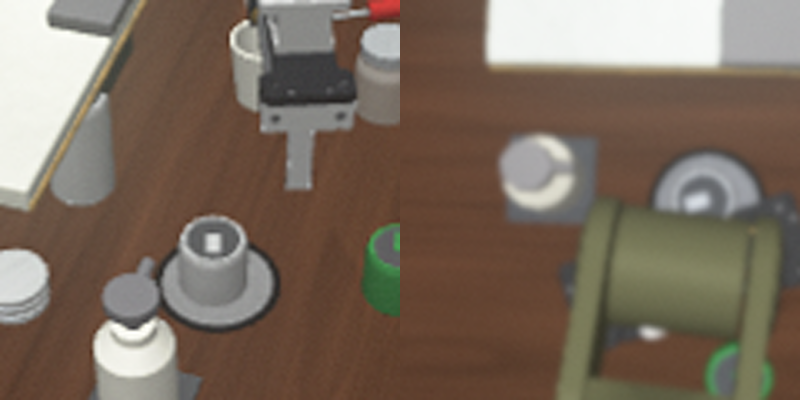

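The side half shows the can upright on the plate with all of the rim visible round it. The cap centre is at side crop (131,297) and top crop (528,163). The gripper shoulder top works out at 135 mm above the TCP from three corners.

{"op": "play_rows", "data": {
  "series": [
    [[-0.03, 0, -0.024], 0.1, 1],
    [[-0.07, 0, -0.055], 0.2, 1],
    [[-0.11, 0, -0.088], 0.3, 1],
    [[-0.137, 0, -0.11], 0.36, 1],
    [[-0.137, 0, -0.11], 0.36, 1],
    [[-0.137, 0, -0.11], 0.36, 1],
    [[-0.137, 0, -0.11], 0.36, 1],
    [[-0.137, 0.02, -0.11], 0.36, 1],
    [[-0.137, 0.03, -0.11], 0.36, 1],
    [[-0.137, 0.038, -0.11], 0.36, 1],
    [[-0.137, 0.042, -0.11], 0.36, 1],
    [[-0.137, 0.046, -0.11], 0.36, 1],
    [[-0.137, 0.046, -0.11], 0.36, 1]
  ]
}}

```text
clock: 7.8
eef_pos: [542.8, 142.0, 144.3]
eef_rot: [-1.57, 0.003, 3.141]
wrist_force: [-2.5, -3.9, 5.5]
finger_gap: 0.8
```

Run:
```python
from h import *
a=snap("side","s4")
c=cv2.resize(a[150:300,160:310],(600,600),interpolation=2)
cv2.imwrite("pics/v4.png",c[:,:,::-1])
st=manip.read_state(); print(st['eef_pos'],st['eef_rot'],st['finger_gap'],st['wrist_force'])
print("can",onz("side",(253.9,242),62), proj("side",[522,-9,62]))
```

```text
[542.8969004  142.08454072 144.49042375] [-1.57046196  0.00317358  3.14090827] 0.5599423822280082 [-1.60444591 -3.3233112   5.62483348]
can [519.67765571  -8.97645258  62.        ] [[253.16573674 241.83294332]]
```

View pics/v4.png

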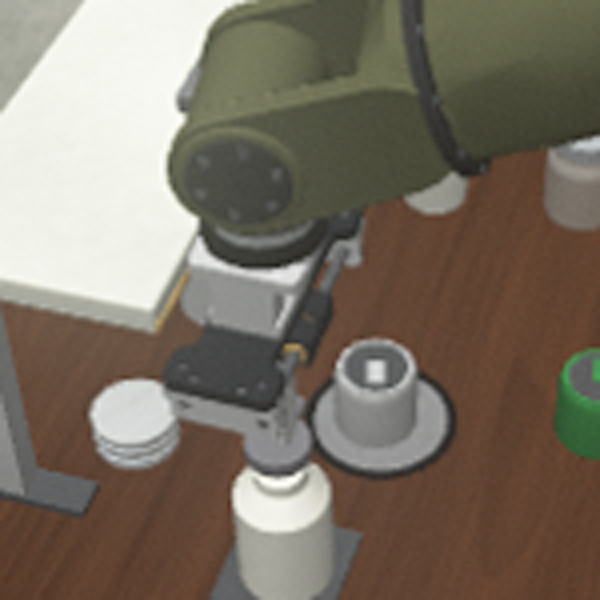

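The fingertips are centred on the cap at (278,445) and pressing it about 6 mm, with 5.6 N. The can stands on the plate at (377,385).

{"op": "play_rows", "data": {
  "series": [
    [[0, 0.003, 0], 0, 1],
    [[0, 0.005, 0], 0, 1],
    [[0, 0.006, 0], 0, 1],
    [[0, 0.006, 0], 0, 1],
    [[0, 0.006, 0], 0, 1]
  ]
}}

```text
clock: 8.35
eef_pos: [543.1, 142.2, 140.1]
eef_rot: [-1.571, 0.005, 3.141]
wrist_force: [-7.1, -2.8, 13.8]
finger_gap: 0.0
```

The cap is bottomed at 13.8 N. Next I rise clear of it, cross to the free bench right of the plate and lower there.

{"op": "play_rows", "data": {
  "series": [
    [[0, -0.02, 0], 0, 1],
    [[0, -0.056, 0], 0, 1],
    [[0, -0.056, 0], 0, 1],
    [[0, -0.056, 0.04], 0, 1],
    [[0.003, -0.056, 0.08], 0, 1],
    [[0.003, -0.056, 0.12], 0, 1],
    [[0.003, -0.056, 0.16], 0, 1],
    [[0.003, -0.056, 0.2], 0, 1],
    [[0.003, -0.056, 0.24], 0, 1],
    [[0.003, -0.056, 0.282], 0, 1],
    [[0.003, -0.056, 0.282], 0, 1],
    [[0.003, -0.02, 0.282], 0, 1],
    [[0.003, 0.02, 0.282], 0, 1],
    [[0.003, 0.06, 0.282], 0, 1],
    [[0.003, 0.092, 0.282], 0, 1],
    [[0.003, 0.092, 0.282], 0, 1],
    [[0.003, 0.092, 0.282], 0, 1]
  ]
}}

```text
clock: 10.05
eef_pos: [540.8, -139.4, 48.9]
eef_rot: [-1.571, 0.005, 3.142]
wrist_force: [-0.1, 0.1, 0.7]
finger_gap: 0.3
```

{"op": "play_rows", "data": {
  "series": [
    [[0, 0, 0], -0.13, 1],
    [[0, 0, 0], -0.26, 1],
    [[0, 0, 0], -0.39, 1],
    [[0, 0, 0], -0.52, 1],
    [[0, 0, 0], -0.65, 1],
    [[0, 0, 0], -0.78, 1],
    [[0, 0, 0], -0.91, 1],
    [[0, 0, 0], -1.04, 1],
    [[0, 0, 0], -1.17, 1],
    [[0, 0, 0], -1.3, 1],
    [[0, 0, 0], -1.43, 1],
    [[0, 0, 0], -1.555, 1],
    [[0, 0, 0], -1.555, 1],
    [[0, 0, 0], -1.555, 1]
  ]
}}

```text
clock: 11.45
eef_pos: [541.6, -139.5, 50.4]
eef_rot: [-1.564, -0.001, -1.59]
wrist_force: [0.5, -0.9, 0.5]
finger_gap: 0.4
```

Run:
```python
from h import *
a=snap("side","s5"); b=snap("top","t5")
c=np.hstack([cv2.resize(a[110:260,170:320],(400,400),interpolation=2),cv2.resize(b[100:250,220:370],(400,400),interpolation=2)])
cv2.imwrite("pics/v5.png",c[:,:,::-1])
st=manip.read_state(); print(st['eef_pos'],st['eef_rot'],st['wrist_force'])
```

```text
[ 541.18495462 -139.42290882   49.71663737] [-1.56482818e+00 -2.19816433e-04 -1.58945839e+00] [ 0.03658807  0.57269061 -0.80241534]
```

View pics/v5.png

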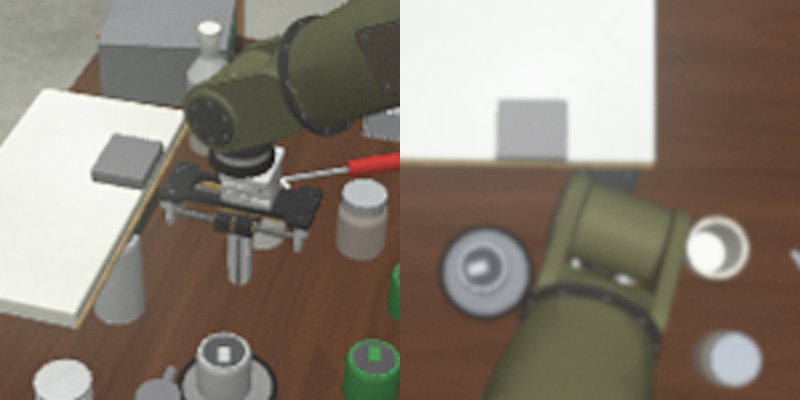

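In the left half the shoulder's front end is at crop (165,180), just under the lip. The wrist is in front of the slab, with the housing at (128,160). In the top half the housing is at (532,128) and the wrist front at (585,172). There is room to slide left under the bar.

{"op": "play_rows", "data": {
  "series": [
    [[-0.02, 0.001, 0.003], -0.01, 1],
    [[-0.04, 0.001, 0.006], -0.02, 1],
    [[-0.06, 0.001, 0.009], -0.03, 1],
    [[-0.075, 0.001, 0.012], -0.03, 1],
    [[-0.081, 0.001, 0.012], -0.03, 1],
    [[-0.081, 0.001, 0.012], -0.03, 1],
    [[-0.081, -0.004, 0.012], -0.03, 1],
    [[-0.081, -0.008, 0.012], -0.03, 1],
    [[-0.081, -0.011, 0.012], -0.03, 1],
    [[-0.081, -0.014, 0.012], -0.03, 1],
    [[-0.081, -0.016, 0.012], -0.03, 1],
    [[-0.081, -0.016, 0.012], -0.03, 1]
  ]
}}

```text
clock: 12.75
eef_pos: [554.7, -58.8, 66.1]
eef_rot: [-1.564, -0.0, -1.56]
wrist_force: [-0.7, 0.6, -1.1]
finger_gap: 0.5
```

{"op": "play_rows", "data": {
  "series": [
    [[0, -0.002, 0], 0, 1],
    [[0, -0.004, 0], 0, 1],
    [[0, -0.006, 0], 0, 1],
    [[0, -0.007, 0], 0, 1],
    [[0, -0.007, 0], 0, 1]
  ]
}}

```text
clock: 13.25
eef_pos: [552.0, -58.4, 69.3]
eef_rot: [-1.573, 0.001, -1.56]
wrist_force: [11.7, -3.2, -33.0]
finger_gap: 0.1
```

Run:
```python
from h import *
a=snap("side","s6"); b=snap("top","t6")
c=np.hstack([cv2.resize(a[140:260,180:300],(400,400),interpolation=2),cv2.resize(b[110:230,200:320],(400,400),interpolation=2)])
cv2.imwrite("pics/v6.png",c[:,:,::-1])
st=manip.read_state(); print(st['eef_pos'],st['eef_rot'],st['wrist_force'])
```

```text
[552.00204434 -58.42013368  69.30332285] [-1.57309942e+00  9.34381441e-04 -1.55968525e+00] [ 13.01418303  -2.17429887 -32.89382384]
```

View pics/v6.png

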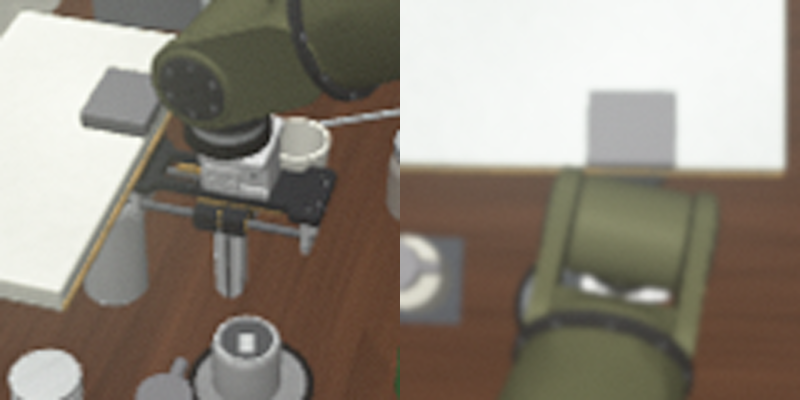

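The picture shows the shoulder under the lip below the housing, with the wrist in front of the slab. The vertical reading of -33 N says it is against a hard stop. I back off and compare with frame s5 from the same pose to see whether the bar moved.

{"op": "play_rows", "data": {
  "series": [
    [[0, 0.01, 0], 0, 1],
    [[0, 0.02, 0], 0, 1],
    [[0, 0.02, 0], 0, 1],
    [[0.02, 0.02, -0.003], 0, 1],
    [[0.05, 0.02, -0.008], 0, 1],
    [[0.081, 0.02, -0.011], -0.03, 1],
    [[0.081, 0.02, -0.011], 0.03, 1],
    [[0.081, 0.02, -0.011], 0.03, 1],
    [[0.081, 0.02, -0.011], 0.03, 1]
  ]
}}

```text
clock: 14.25
eef_pos: [542.2, -139.3, 49.8]
eef_rot: [-1.572, 0.001, -1.588]
wrist_force: [-0.1, -0.4, -0.0]
finger_gap: 0.2
```

Run:
```python
from h import *
a=snap("side","s7"); o=cv2.imread("pics/s5.png")[:,:,::-1]; z=cv2.imread("pics/side0.png")[:,:,::-1]
f=lambda i:cv2.resize(i[160:220,195:255],(266,266),interpolation=2)
cv2.imwrite("pics/v7.png",np.hstack([cv2.resize(np.clip(i.astype(int)*2,0,255).astype(np.uint8)[155:215,195:255],(266,500),interpolation=2) for i in(z,o,a)])[:,:,::-1])
st=manip.read_state(); print(st['eef_pos'],st['eef_rot'],st['wrist_force'])
for zz in(196,209): print(proj("side",[[621,-27+0,zz],[621,-91,zz],[645,-27,zz]]).round(1).tolist())
```

```text
[ 542.1455456  -139.10271677   49.6224792 ] [-1.57245131e+00  6.90094221e-04 -1.58770194e+00] [ 0.2341011   0.17687458 -0.13132462]
[[221.8, 198.4], [229.2, 185.0], [214.0, 196.9]]
[[221.5, 195.0], [229.0, 181.6], [213.7, 193.5]]
```

View pics/v7.png

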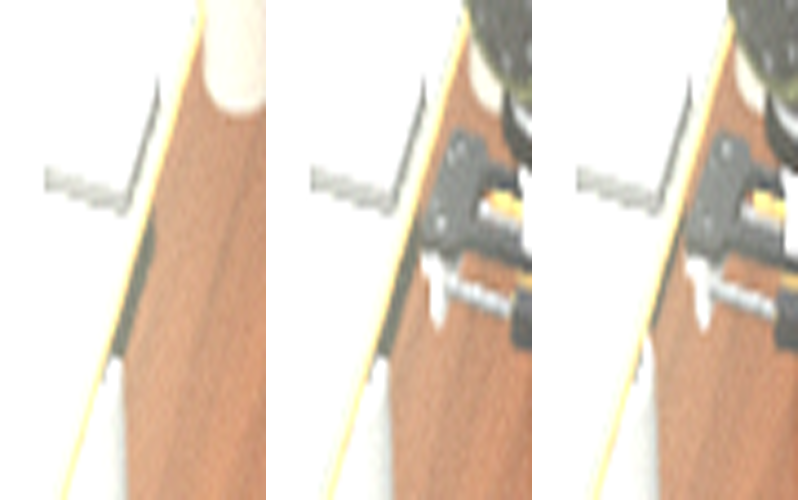

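Left to right the panels show the start, before the push and after it. The dark bar strip at about (380,310) has shrunk to a thin line at (655,300), and its lower end moved up by about 25 px, so the bar went up by 11–13 mm. I retreat and measure it unobstructed.

{"op": "play_rows", "data": {
  "series": [
    [[0, 0, -0.03], 0, 1],
    [[0, 0, -0.06], 0, 1],
    [[0, 0, -0.08], 0, 1],
    [[0, -0.04, -0.08], 0, 1],
    [[0, -0.08, -0.08], 0, 1],
    [[0, -0.12, -0.08], 0, 1],
    [[0, -0.15, -0.08], 0, 1],
    [[0.05, -0.15, -0.09], 0, 1],
    [[0.1, -0.15, -0.1], 0, 1],
    [[0.1, -0.15, -0.1], 0, 1],
    [[0.1, -0.15, -0.1], 0, 1]
  ]
}}

```text
clock: 15.4
eef_pos: [440.6, -237.7, 199.7]
eef_rot: [-1.572, 0.001, -1.588]
wrist_force: [0.3, 1.1, 0.5]
finger_gap: 0.5
```

Run:
```python
from h import *
a=snap("side","s8"); b=snap("top","t8"); z=cv2.imread("pics/side0.png")[:,:,::-1]
br=lambda i:cv2.resize(np.clip(i.astype(int)*2,0,255).astype(np.uint8),(265,560),interpolation=2)
cv2.imwrite("pics/v8.png",np.hstack([br(z[165:205,205:245]),br(a[165:205,205:245]),cv2.resize(a[180:300,190:310],(265,560))])[:,:,::-1])
t0=cv2.imread("pics/top0.png")[:,:,::-1]
e,_=blob(b,(251.5,200),22,(0,0,85),(180,60,255)); print("plate",e)
for zz in(195,197,206,209): print(zz,proj("side",[[621,-26.5,zz],[621,-90.5,zz]]).round(1).tolist())
# dark strip: columns per row
for n,i in(("before",z),("after",a)):
    g=i.max(2); print(n,[(r,int((g[r,205:245]<60).sum())) for r in range(178,202)])
st=manip.read_state(); print(st['eef_pos'],st['wrist_force'],st['clock'])
```

```text
plate ((251.64813232421875, 201.39695739746094), (32.62472915649414, 33.346614837646484), 170.72605895996094)
195 [[221.8, 198.8], [229.2, 185.3]]
197 [[221.7, 198.3], [229.2, 184.8]]
206 [[221.5, 195.9], [229.0, 182.5]]
209 [[221.5, 195.1], [229.0, 181.7]]
before [(178, 0), (179, 0), (180, 0), (181, 0), (182, 0), (183, 0), (184, 0), (185, 0), (186, 0), (187, 0), (188, 0), (189, 0), (190, 0), (191, 0), (192, 0), (193, 0), (194, 0), (195, 0), (196, 0), (197, 0), (198, 0), (199, 0), (200, 0), (201, 0)]
after [(178, 0), (179, 0), (180, 0), (181, 0), (182, 0), (183, 0), (184, 0), (185, 0), (186, 0), (187, 0), (188, 0), (189, 0), (190, 0), (191, 0), (192, 0), (193, 0), (194, 0), (195, 0), (196, 0), (197, 0), (198, 0), (199, 0), (200, 0), (201, 0)]
[ 441.0109468  -236.49746646  199.77090714] [ 0.48999991  0.29474295 -0.08228964] 15.5
```

View pics/v8.png

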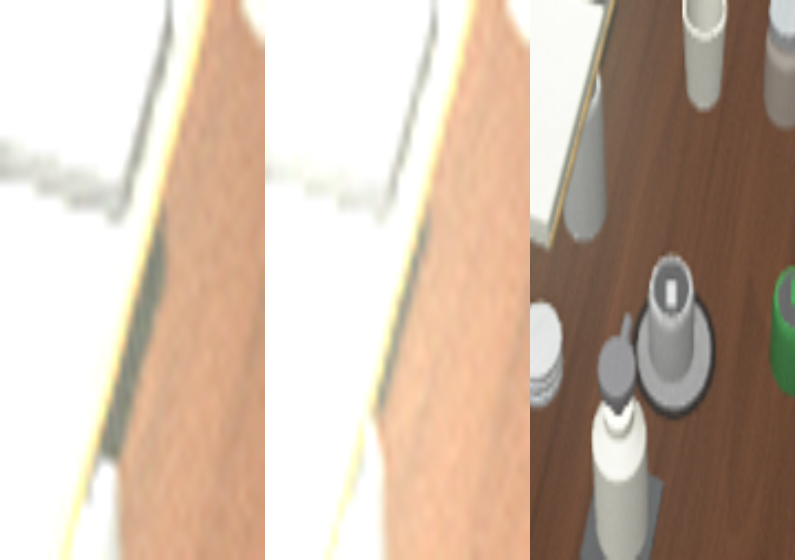

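The first two panels show the bar strip's lower end moving from row 460 to 415, which is 3.2 px or about 12 mm up. The strip is now a thin line. The third shows the can upright on the plate at (670,310), the cap up at (618,370) and nothing disturbed. The arm is clear of everything.

```bash
python3 -c "
from cell import manip
print(manip.sign_off())"
```

```text
the job is handed in; nothing more can be done
None
```

I did all three steps in order and handed the job in at about 15.5 s of the 64 s allowed; no verdict is reported.

- **Can:** I put the squat silver can on the plate. Its centre measured about (520, -9) mm against the plate's (522, -9), well inside the 28 mm limit, and the last picture shows it upright.
- **Nozzle cap:** I pressed it until it bottomed out at 140 mm height, where the force reached 13.8 N against the 7 N spring. It looks fully up again in the last picture.
- **Lamp bar:** I pushed it up with the gripper body's shoulder until it stopped hard at about 33 N, under the 40 N limit. The before-and-after pictures show it moved up about 12 mm, good to about 1 mm.
- **Everything else:** Nothing looks moved in the last picture, and the arm ended clear at about 0.5 N on the wrist.

Some checks disagreed or were weak:
- **Shoulder height:** I measured it at 135 mm above the TCP, but a bar at its stop implies about 140 mm. So that the bar is fully up rests on the hard stop and the roughly 12 mm of travel.
- **Plate and cap positions:** The two cameras differed by 5–13 mm, which was within what the grip and press could take.
- **Bar strip:** A numeric check of the dark strip found no pixels because its threshold was too low, so I read the travel off the enlarged picture instead.

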